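# Hang a second neck gauge on the occupied hook

## Task

Lift the fork-shaped neck gauge out of its grey rack and thread its hole over the upturned end of the hook, in front of the narrow gauge that already hangs there. With the face of the fork gauge slide the narrow gauge gently back along the hook, by feel, until it stops against the black collar, and hold it pressed there for a moment with a few newtons (about 6, never over 15). Then let go, so that both gauges hang still, close against each other, on the level part of the hook; do not knock the narrow gauge off, force the hook, or disturb the bottle, beaker and jar.

Things in the scene. Friction and masses are not known exactly. Their poses are not given: they have to be found in the camera images.
- stand: Fixed steel hook stand; origin at bench level on the axis of its 14 mm post, z up. A round bar 8 mm thick leaves the post's top level towards local -x, its axis 170 mm above the origin. Apart from hook end and collar screw nothing is higher than 179 mm. Baseplate 100 x 90 x 12 mm, local x from -40 to +60 mm. The bar bears 15 N at most.
- bend (a point): Point on the bar's axis, 78 mm from the post axis (stand local x = -78 mm, z = 170 mm), where the level part ends and the bar turns up at 45 degrees to the hook's end. Between post and bend a black collar, 26 mm across, its screw standing 20 mm above the bar's axis, is clamped as back stop: its outer face lies anywhere from local x = -20 to -42 mm, not reported: feel for it.
- hook_end (a point): Centre of the hook's rounded end (8 mm across): stand local x = -98 mm, z = 190 mm. The axes are the stand's.
- fork_gauge: Gauge to hang (loose, 110 to 200 g): bare steel plate 6 mm thick (local x), 50 wide (local y), 100 tall (z up), alike on both sides; origin centre of its lower edge. Lower 40 mm: two prongs. It stands in the rack, lower edge 10 mm above the bench. Hold it by its two narrow upright sides, 50 mm apart along y, near the top; so held, the fingers pass outside the narrow gauge.
- fork_hole (a point): Centre of the fork gauge's round hanging hole, 26 mm across, through along its local x, 24 mm below its top edge, 76 mm above its origin. Hung at rest, the hole's centre is about 9 mm below the bar's axis.
- narrow_gauge: Gauge already hanging (loose, 90 g): bare steel plate 6 mm thick (local x, along the bar), 30 wide (y), 90 tall, ending below in a strip with a 24 mm disc; origin centre of its underside. It hangs on the outer level part of the bar, its hole's centre 56 to 68 mm from the post axis, clear of the collar, and slides with light friction (under 2 N).
- narrow_hole (a point): Centre of the narrow gauge's hanging hole, 22 mm across, 24 mm below its top edge and 66 mm above its origin; it hangs about 7 mm below the bar's axis.
- rack: Fixed grey plastic block 60 (local x) x 90 (local y) x 35 mm tall; origin centre of its underside. A slot in its middle, 8.5 mm (x) by 53 mm (y) and 25 mm deep, holds the fork gauge upright, the plate facing the rack's local x.
- wine: Bystander: green wine bottle, 75 mm across, 300 mm tall, loose; origin centre of its underside. Leave alone.
- beaker: Bystander: clear beaker, 70 mm across, 90 mm tall, loose; origin centre of its underside. Leave alone.
- sample: Bystander: brown sample jar, 56 mm across, 100 mm tall, loose; origin centre of its underside. Leave alone.
There are look-alikes about, which are no part of the job. Of the things like the stand, leave any that is purple; of the rest the smaller one is meant.

How it is judged:
On the way, in this order (a step that is already met when the one before it is completed fails the run):
1. the fork gauge is lifted clear of the rack (height (world z) of fork_gauge above 0.045 m), for 0.1 s.
2. the fork gauge, threaded on the hook's level part, holds the narrow gauge pressed against the collar (the narrow gauge bears on the stand with over 3 N) (contact force between narrow_gauge and stand above 3 N and contact force between fork_gauge and narrow_gauge above 2 N and x of narrow_hole in the frame of stand above -0.048 m and z of fork_hole in the frame of stand between 0.152 and 0.18 m and y of fork_hole in the frame of stand between -0.008 and 0.008 m and x of fork_hole in the frame of stand above -0.058 m and z of narrow_hole in the frame of stand between 0.155 and 0.172 m and y of narrow_hole in the frame of stand between -0.008 and 0.008 m), for 0.2 s.
At the end, for the whole second after the job is handed in: Both gauges hang still, upright within 0.2 rad, hole centres 2 to 15 mm below the bar axis and within 8 mm sideways; from the post axis the narrow one's hole is under 49 mm, the fork one's under 58 mm; hole centres under 11 mm apart (6 is touching); nothing held (z of fork_hole in the frame of stand between 0.155 and 0.168 m and y of fork_hole in the frame of stand between -0.008 and 0.008 m and z of narrow_hole in the frame of stand between 0.155 and 0.168 m and y of narrow_hole in the frame of stand between -0.008 and 0.008 m and distance between fork_hole and narrow_hole below 0.011 m and x of narrow_hole in the frame of stand above -0.049 m and x of fork_hole in the frame of stand above -0.058 m and angle between each of fork_gauge, narrow_gauge's own z axis and vertical below 0.2 rad and linear speed of each of fork_gauge, narrow_gauge below 0.03 m/s and contact force between the fingers and fork_gauge below 0.1 N).
It fails at once if the narrow gauge is knocked or lifted off its seat on the hook (z of narrow_hole in the frame of stand below 0.145 m or z of narrow_hole in the frame of stand above 0.178 m).
It fails at once if the two gauges are pressed together with over 15 N (contact force between fork_gauge and narrow_gauge above 15 N).
It fails at once if the hook stand is forced with over 15 N by the fork gauge or the gripper (contact force between any of fork_gauge, the arm, the fingers and stand above 15 N).
It fails at once if the fork gauge is dropped on the bench (angle between fork_gauge's own z axis and vertical above 0.7 rad).
It fails at once if a bystander is moved over 30 mm or tipped ((distance of wine from where it was at the start of the episode above 0.03 m or angle between wine's own z axis and vertical above 0.4 rad) or (distance of beaker from where it was at the start of the episode above 0.03 m or angle between beaker's own z axis and vertical above 0.4 rad) or (distance of sample from where it was at the start of the episode above 0.03 m or angle between sample's own z axis and vertical above 0.4 rad)).
It also fails if it takes over 64 s, if anything falls off the work surface, if the arm or the gripper's body presses on something with over 40 N, if the wrist force passes 120 N, or if a joint passes its speed limit or range.

## Robot

A 6-joint arm with a two-finger parallel gripper is mounted at the origin on the work surface. World frame = base frame: x ahead of the robot, y to its left, z up, the work surface at z = 0. Lengths are in m, angles in rad, forces in N, time in s.
With the tool pointing down it reaches from about 0.35 to 0.95 m from the base axis. Payload 17.4 kg.
Tool frame: the origin (TCP) lies between the finger pads; the fingertips stand 11 mm ahead of it and the grasp point (between the pads) lies 8 mm behind it (tip_extent is the distance from the TCP to the fingertips, in m); z points along the fingers, y is the direction in which the jaws open and shut (so a half turn about z gives the same grasp; the last joint's range is limited). The gripper opens to 93 mm and grips with 3 to 60 N. Pads are 15 mm wide; open, the fingers measure 128 mm over their backs; the gripper's body (75 mm by 188 mm) begins 65 mm behind the grasp point.
Start: joints at [-1.179, 0.116, 1.442, -0, 1.584, -0.038], TCP at [0.281, -0.614, 0.23] pointing down, gripper open.
Joint ranges: [-2.83, 2.83], [-0.83, 2.19], [0.07, 2.5], [-1.14, 4.28], [0.01, 3], [-2.97, 2.97]. Speed limits (rad/s): [1.89, 1.89, 2.22, 3.14, 3.14, 3.14].

## Interface

Orientations are given as a unit quaternion [w, x, y, z].
In Python, from cell import * gives the robot as it stands. The module is installed in compiled form; this text tells all that it offers. Calls block until the motion is done:
- move_to(position, orientation): joint-space move of the TCP to a pose.
- line_to(position, max_speed=0.15, orientation=None, stop_force=None): straight line of the TCP; orientation=None keeps the orientation; max_speed is the mean speed in m/s. With stop_force (N) it stops when the force on the tool has changed by that much, and returns True; else False.
- move_joints(angles): joint-space move.
- gripper_to(opening, f_grip=None): finger opening in m; f_grip is the grip in N (None keeps the last); returns when the fingers have stopped.
- wait(seconds).
- inverse_kinematics(position, orientation): joint angles nearest the present ones, or None.
- get_obs(): the state.
- snapshot(name): name is "scene" or "top" or "wrist"; returns the picture (400x640x3 uint8, red, green, blue); there is no depth.
- camera_info(name): a dict with "mtx" (3x3 intrinsics, pixels), "R" (3x3) and "t" (3): a world point X has camera coordinates R X + t. Camera axes: x right, y down, z forward; pixel columns grow to the right and rows downward; lengths in m; the calibration is good to about 2 mm. A picture is of the moment at which its call begins: read the wrist's pose just before it. camera_info takes no time and is no camera call; for the wrist camera it gives the pose at the moment of the call.
A pose or a line that the arm cannot do raises Unreachable and nothing moves.
- finish_job(): hands the job in, once; it reports no verdict.
Trained networks look in the newest picture that a camera, given by its name, has taken for a name from the list of things; names that differ only in an ending like _2 or _b are one class to them, and where a whole thing is asked for, a point or a joint stands for the part that bears it (a point fixed in the world has none). Each returns a list of dicts, best first, with "conf" (0 to 1); they miss things now and then, are a little off and sometimes report something else, mostly with a low value. They report only what shows in the picture. A call takes as long as a camera call. They do not tell look-alikes from the thing itself.
- search_frame(name, camera): "extent" ([left, top, right, bottom] in pixels, round what is visible of it).
- silhouettes(name, camera): "pixels" (400x640 bool, what is visible of it) and "extent" ([left, top, right, bottom] in pixels, round what is visible of it).
The state is a dict: "time": time; "joint_positions": joint angles; "qd": joint speeds; "joint_efforts": joint torques, N m; "position": TCP position; "eef_rot": TCP orientation; "contact_force": force on the tool from outside, world axes, zero at the start; "moment": the same for the moment, N m; "gripper_width": finger opening in m.
Only numpy, scipy, OpenCV 4.12 (cv2) and the standard library are available. Lean on these libraries where they do the work, as an engineer would, in place of code of your own. Each camera call takes 0.05 s, during which the arm holds its last target. There are 200 camera calls.

## Working session

There is one attempt and no reset: what is moved stays moved. The work goes in short steps, each a Python script; the robot and the scene stay as the last script left them, time stands still between calls to the robot, and variables do not carry over. Pictures are saved under pics/ and viewed, about 8 in all and at most 12, crops included, and the job is handed in when it is done.

```bash
mkdir -p pics; python3 - <<'E'
from cell import *
import cv2,numpy as np
for c in ("scene","top"):
    im=snapshot(c); cv2.imwrite(f"pics/{c}0.png",im[:,:,::-1])
    i=camera_info(c); print(c,i["mtx"].round(1).tolist(),(-i["R"].T@i["t"]).round(3),i["R"].round(3).tolist())
    for n in ("stand","fork_gauge","narrow_gauge","rack","wine","beaker","sample"):
        print(n,[(round(d["conf"],2),[int(v) for v in d["extent"]]) for d in search_frame(n,c)])
print(get_obs())
E
```

```text
scene [[368.2, 0.0, 326.6], [0.0, 368.2, 196.5], [0.0, 0.0, 1.0]] [ 1.06  -0.643  0.769] [[0.828, 0.561, 0.016], [0.354, -0.501, -0.79], [-0.435, 0.659, -0.613]]
stand [(0.68, [271, 207, 365, 347]), (0.58, [240, 183, 292, 264]), (0.58, [175, 217, 228, 317])]
fork_gauge [(0.59, [313, 171, 326, 191])]
narrow_gauge [(0.7, [279, 188, 286, 215])]
rack [(0.84, [304, 186, 335, 205])]
wine [(0.72, [394, 101, 427, 182])]
beaker [(0.68, [207, 316, 243, 361])]
sample [(0.58, [371, 222, 393, 264]), (0.29, [245, 182, 291, 267])]
top [[500.4, 0.0, 309.9], [0.0, 500.4, 204.5], [0.0, 0.0, 1.0]] [ 0.523 -0.012  1.553] [[-0.019, -1.0, -0.01], [-0.997, 0.02, -0.081], [0.081, 0.009, -0.997]]
stand [(0.83, [395, 240, 437, 274]), (0.79, [339, 142, 410, 202]), (0.59, [321, 231, 368, 263])]
fork_gauge [(0.66, [317, 229, 370, 264])]
narrow_gauge []
rack [(0.58, [241, 235, 275, 270])]
wine [(0.92, [130, 171, 177, 203])]
beaker [(0.87, [428, 189, 458, 212])]
sample [(0.72, [287, 149, 305, 168])]
{'time': 0.8, 'joint_positions': array([-1.17880000e+00,  1.15964260e-01,  1.44161308e+00, -3.44362605e-05,
        1.58401294e+00, -3.78076432e-02]), 'qd': array([ 0.00086572, -0.00151118, -0.00046274, -0.00098939, -0.00043211,
       -0.00075797]), 'joint_efforts': array([ 2.30212943e-03, -7.20942950e+01, -6.22736478e+01,  7.81923579e-02,
        1.81585463e-02, -1.04089397e-04]), 'position': array([ 0.28124302, -0.61361091,  0.22966212]), 'eef_rot': array([ 4.20076406e-06,  9.76997349e-01,  2.13251446e-01, -1.67383696e-05]), 'contact_force': array([-0.07821828,  0.69696977,  0.93987903]), 'moment': array([ 0.01189423, -0.01139768, -0.03988648]), 'gripper_width': 0.0930061750504354}
```

```bash
python3 - <<'E'
import cv2,numpy as np
s=cv2.imread("pics/scene0.png");t=cv2.imread("pics/top0.png")
a=cv2.resize(s[90:370,160:440],None,fx=2,fy=2,interpolation=cv2.INTER_CUBIC)
b=cv2.resize(t[130:290,220:480],None,fx=3,fy=3,interpolation=cv2.INTER_CUBIC)
cv2.imwrite("pics/s1.png",a);cv2.imwrite("pics/t1.png",b)
E
```

```text
(no output)
```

View pics/s1.png

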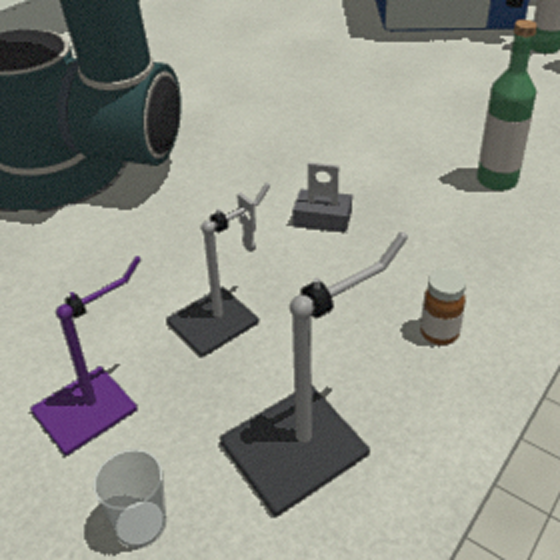

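View pics/t1.png

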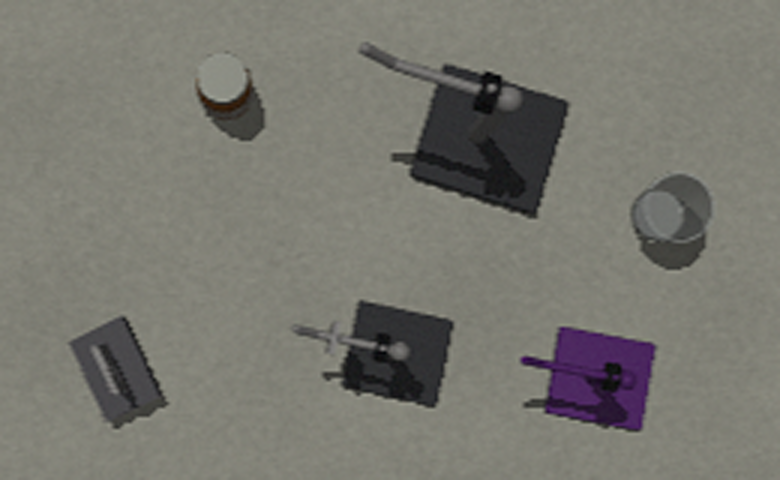

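Candidates, in full-picture scene pixels:
- **Purple stand:** (200,267). Leave it.
- **Big grey stand:** (315,280). It is larger, so leave it.
- **Small grey stand:** (266,222). The narrow gauge hangs on it at (283,200), and in top it is at (345,247). This is the one meant.
- **Fork gauge:** in the only rack, at (320,180) in scene and (258,252) in top.

Next I'll compute rough poses from both cameras.

```bash
cat > h.py <<'E'
from cell import *
import numpy as np,cv2
from scipy.optimize import least_squares
from scipy.spatial.transform import Rotation as Ro
def proj(i,X):
    c=np.atleast_2d(X)@i["R"].T+i["t"]; p=c@i["mtx"].T; return p[:,:2]/p[:,2:]
def world(p,L):
    L=np.atleast_2d(L).astype(float);c,s=np.cos(p[2]),np.sin(p[2])
    return L@np.array([[c,-s,0],[s,c,0],[0,0,1]]).T+[p[0],p[1],0]
def fit(obs,x0):  # obs: list (caminfo, local pts, pixels)
    f=lambda p:np.concatenate([(proj(i,world(p,L))-np.array(u)).ravel() for i,L,u in obs])
    r=least_squares(f,x0,loss="soft_l1"); return r.x,f(r.x).reshape(-1,2)
def down(yaw):  # tool down, jaw (tool y) along world direction yaw (mod pi)
    y=np.array([np.cos(yaw),np.sin(yaw),0]);z=np.array([0,0,-1.]);q=Ro.from_matrix(np.c_[np.cross(y,z),y,z]).as_quat()
    return np.r_[q[3],q[:3]]
E
python3 - <<'E'
from h import *
T,S=camera_info("top"),camera_info("scene")
t=lambda *a:[(x/3+220,y/3+130) for x,y in a]; s=lambda *a:[(x/2+160,y/2+90) for x,y in a]
B=[(-.04,.045,.012),(.06,.045,.012),(.06,-.045,.012),(-.04,-.045,.012)]
p,r=fit([(T,B,t((360,302),(453,320),(435,407),(343,388))),(T,[(-.098,0,.192),(0,0,.172)],t((296,328),(400,350))),
 (S,[(-.098,0,.19),(0,0,.172)],s((265,187),(209,226)))],[.4,-.1,-1.7])
print("stand",p.round(4),r.round(1).tolist())
R=[(.03,.045,.035),(.03,-.045,.035),(-.03,-.045,.035),(-.03,.045,.035)]
p,r=fit([(T,[R[3],R[0]],t((70,342),(124,317))),(T,[(-.03,-.045,.035)],t((115,427))),(S,[(0,0,.086)],s((323,178)))],[.36,.15,-1.14])
print("rack",p.round(4),r.round(1).tolist())
w=camera_info("wrist");print((-w["R"].T@w["t"]).round(3),w["R"].round(3).tolist(),w["mtx"].round(0).tolist())
for z in (.3,.35,.4):
  for yaw in (p[2]+np.pi/2,p[2]-np.pi/2): print(z,inverse_kinematics([p[0],p[1],z],down(yaw)))
E
```

```text
stand [ 0.5148 -0.1165 -1.806 ] [[-0.3, -1.0], [0.6, -0.0], [0.6, -0.2], [-0.8, -0.9], [-0.1, -0.1], [0.0, 0.3], [-0.0, -1.4], [-1.7, -0.7]]
rack [ 0.5018  0.1571 -1.0866] [[0.4, 0.6], [-0.2, -0.6], [-0.5, -1.5], [-2.1, -0.7]]
[ 0.353 -0.58   0.385] [[0.417, -0.909, 0.0], [-0.872, -0.4, 0.283], [-0.257, -0.118, -0.959]] [[329.0, 0.0, 321.0], [0.0, 329.0, 200.0], [0.0, 0.0, 1.0]]
0.3 [ 2.54930586e-01 -2.20207283e-01  1.65227802e+00 -4.44089210e-16
  1.70952191e+00 -2.29285843e-01]
0.3 [ 2.54930586e-01 -2.20207283e-01  1.65227802e+00 -4.44089210e-16
  1.70952191e+00  2.91230681e+00]
0.35 [ 2.54930586e-01 -2.14929826e-01  1.56780538e+00 -4.44089210e-16
  1.78871710e+00 -2.29285843e-01]
0.35 [ 2.54930586e-01 -2.14929826e-01  1.56780538e+00 -4.44089210e-16
  1.78871710e+00  2.91230681e+00]
0.4 [ 2.54930586e-01 -2.01142577e-01  1.47554074e+00 -4.44089210e-16
  1.86719449e+00 -2.29285843e-01]
0.4 [ 2.54930586e-01 -2.01142577e-01  1.47554074e+00 -4.44089210e-16
  1.86719449e+00  2.91230681e+00]
```

```bash
python3 - <<'E'
from h import *
import pickle
st=np.array([.5148,-.1165,-1.806]);rk=np.array([.5018,.1571,-1.0866])
D={}
def look(tag,p,yaw):
    move_to(p,down(yaw)); wait(.3); i=camera_info("wrist"); im=snapshot("wrist"); D[tag]=(im,i)
    for n in ("stand","narrow_gauge","fork_gauge","rack"):
        print(tag,n,[(round(d["conf"],2),[int(v) for v in d["extent"]]) for d in search_frame(n,"wrist")])
    print(get_obs()["time"])
b=world(st,(-.06,0,0))[0]
look("st1",[b[0]-.03,b[1],.33],st[2]+np.pi/2)
look("st2",[b[0],b[1]+.06,.33],0.0)
look("rk1",[rk[0]-.05,rk[1]-.03,.30],rk[2]+np.pi/2)
pickle.dump(D,open("d.pkl","wb"))
G=[cv2.resize(D[k][0][:,:,::-1],(400,250),interpolation=cv2.INTER_AREA) for k in D]
cv2.imwrite("pics/w1.png",np.vstack([np.hstack(G[:2]),np.hstack([G[2],G[2]*0])]))
E
```

```text
st1 stand [(0.94, [313, 138, 374, 238]), (0.92, [323, 290, 381, 382]), (0.49, [493, 1, 590, 54])]
st1 narrow_gauge [(0.85, [338, 161, 371, 185]), (0.4, [249, 0, 312, 36])]
st1 fork_gauge [(0.33, [495, 1, 593, 55])]
st1 rack [(0.94, [246, 0, 315, 38])]
3.5167
st2 stand [(0.8, [266, 343, 326, 400]), (0.67, [278, 202, 350, 298]), (0.67, [401, 256, 500, 310])]
st2 narrow_gauge [(0.94, [310, 214, 341, 252])]
st2 fork_gauge [(0.83, [276, 6, 321, 46])]
st2 rack [(0.6, [260, 0, 343, 77])]
4.4417
rk1 stand [(0.85, [184, 372, 254, 400]), (0.65, [257, 280, 334, 397]), (0.48, [361, 368, 391, 382])]
rk1 narrow_gauge []
rk1 fork_gauge [(0.62, [351, 155, 403, 180])]
rk1 rack [(0.76, [330, 129, 408, 188]), (0.19, [257, 282, 337, 398])]
5.6417
```

View pics/w1.png

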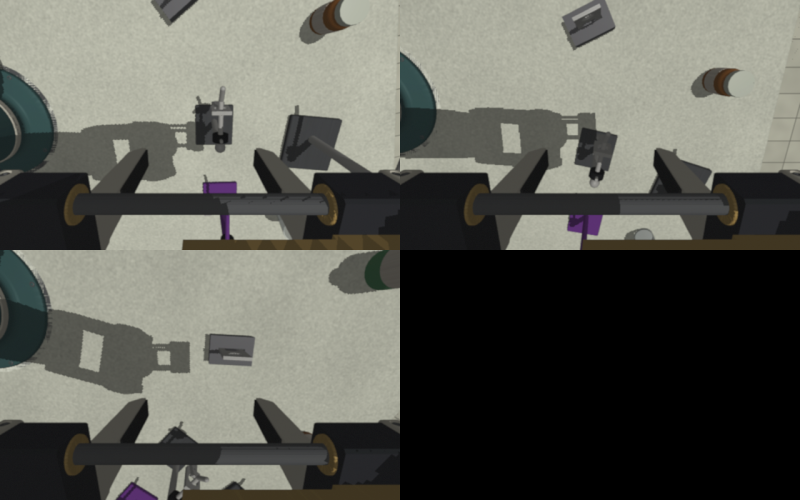

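The wrist views show the small grey stand with the gauge at about (345,190) in st1 and (315,240) in st2. The rack with the fork is at (368,158) in rk1. Next is a close crop.

```bash
python3 - <<'E'
import pickle,cv2,numpy as np
D=pickle.load(open("d.pkl","rb"))
c=lambda k,x,y,w,h,f:cv2.resize(D[k][0][y:y+h,x:x+w,::-1],None,fx=f,fy=f,interpolation=cv2.INTER_CUBIC)
a=c("st1",305,130,80,120,5);b=c("st2",270,195,80,120,5)
r=c("rk1",320,120,100,80,4)
im=np.hstack([a,b]); cv2.imwrite("pics/z1.png",im); cv2.imwrite("pics/z2.png",c("rk1",320,120,100,80,6))
E
```

```text
(no output)
```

View pics/z1.png

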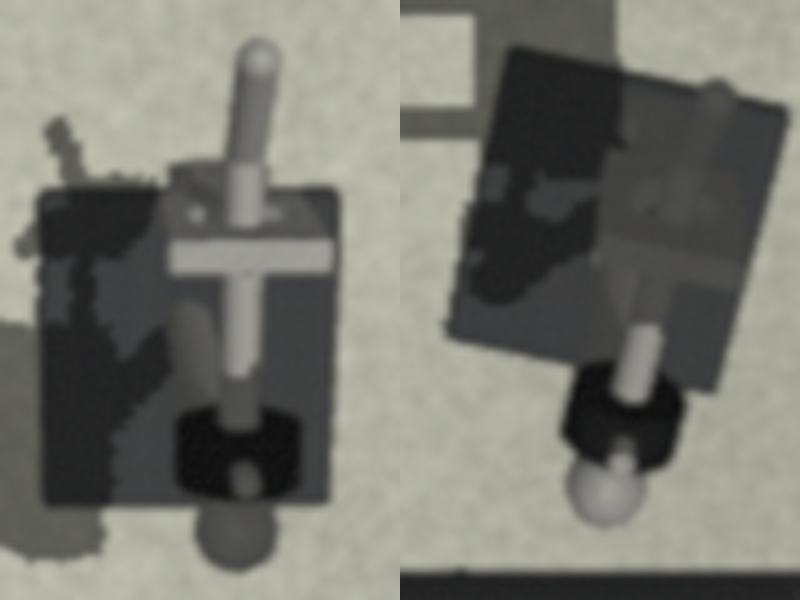

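View pics/z2.png

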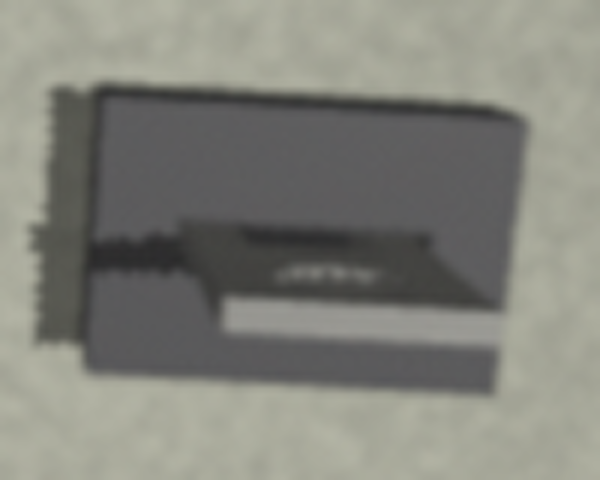

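```bash
python3 - <<'E'
from h import *
import pickle
D=pickle.load(open("d.pkl","rb"))
px=lambda a,o,f:[((x+.5)/f-.5+o[0],(y+.5)/f-.5+o[1]) for x,y in a]
T=camera_info("top")
B=[(-.04,-.045,.012),(-.04,.045,.012),(.06,.045,.012),(.06,-.045,.012)]
H=[(-.098,0,.19),(0,0,.172)]
i1,i2,i3=D["st1"][1],D["st2"][1],D["rk1"][1]
o1=(i1,B+H,px([(38,188),(340,188),(330,505),(42,505),(258,58),(237,528)],(305,130),5))
o2=(i2,B+H,px([(113,48),(387,112),(315,390),(48,335),(318,97),(205,488)],(270,195),5))
ot=(T,[H[0],H[1]],px([(296,328),(400,350)],(220,130),3))
for o in ([o1],[o2],[o1,o2],[o1,o2,ot]):
    st,r=fit(o,[.5148,-.1165,-1.806]);print("stand",st.round(4))
print(r.round(1).tolist())
st,_=fit([o1,o2],[.5148,-.1165,-1.806])
# narrow gauge top mid pos along bar
f=lambda p:(proj(i1,world(st,[(p[0]-.003,p[1],.187),(p[0]+.003,p[1],.187)]))-px([(250.5,239),(250.5,272)],(305,130),5)).ravel()
print("narrow local",least_squares(f,[-.06,0]).x)
g=lambda p:(proj(i1,world(st,[(p[0],0,.183)]))-px([(238,408)],(305,130),5)).ravel()[1:]
print("collar rim~",least_squares(g,[-.03]).x)
R=[(-.03,-.045,.035),(-.03,.045,.035),(.03,.045,.035),(.03,-.045,.035)]
P=[(-.003,-.025,.11),(-.003,.025,.11),(.003,.025,.11),(.003,-.025,.11)]
q1=(i3,R,px([(97,97),(523,122),(495,392),(85,372)],(320,120),6))
q2=(i3,P,px([(222,297),(503,313),(500,346),(222,333)],(320,120),6))
for o in ([q1],[q2],[q1,q2]):
    rk,r=fit(o,[.5018,.1571,-1.0866]);print("rack",rk.round(4),r.round(1).tolist())
E
```

```text
stand [ 0.5173 -0.115  -1.8016]
stand [ 0.5173 -0.1152 -1.8038]
stand [ 0.5173 -0.1151 -1.8026]
stand [ 0.5173 -0.1151 -1.8023]
[[-0.5, 0.2], [1.0, -0.1], [0.3, 0.6], [-0.5, 0.8], [0.1, -0.5], [-0.1, 0.1], [-1.6, -0.0], [1.5, 0.1], [0.2, 1.7], [-1.4, 1.1], [-0.1, -0.7], [0.3, -0.7], [-0.3, -0.5], [-0.1, -0.2]]
narrow local [-0.06082691 -0.0002225 ]
collar rim~ [-0.02966694]
rack [ 0.5042  0.1622 -1.1336] [[0.3, -0.0], [0.5, -0.9], [-0.3, 0.3], [-0.4, 0.5]]
rack [ 0.5047  0.1622 -1.1396] [[0.2, 0.3], [0.1, -0.0], [-0.1, -0.0], [-0.3, -0.2]]
rack [ 0.5045  0.1622 -1.1357] [[0.5, 0.1], [0.7, -0.6], [-0.2, 0.5], [-0.3, 0.6], [0.1, 0.2], [-0.0, -0.2], [-0.2, -0.2], [-0.4, -0.2]]
```

```bash
cat >> h.py <<'E'
ST=np.array([.5173,-.1151,-1.8025]); RK=np.array([.5046,.1622,-1.1365])
def ob(m=""):
    o=get_obs(); F=world([0,0,-ST[2]],o["contact_force"])[0]
    print(m,"t",round(o["time"],2),"tcp",o["position"].round(4),"Fst",F.round(2),"M",o["moment"].round(2),"w",round(float(o["gripper_width"]),4)); return o
E
python3 - <<'E'
from h import *
q=down(RK[2]+np.pi/2)
move_to([RK[0],RK[1],.20],q); print(line_to([RK[0],RK[1],.092],.1,stop_force=6)); ob("down")
gripper_to(.045,8); ob("soft"); gripper_to(.045,40); wait(.2); ob("grip")
print(line_to([RK[0],RK[1],.14],.06)); ob("up"); line_to([RK[0],RK[1],.30],.2); wait(.2); ob("top")
h=world(ST,(-.135,0,.30))[0]; print(inverse_kinematics(h,down(ST[2]+np.pi/2)))
move_to(h,down(ST[2]+np.pi/2)); wait(.3); ob("front")
ims=[snapshot(c) for c in ("scene","top","wrist")]
for c in ("scene","top","wrist"):
    print(c,[(round(d["conf"],2),[int(v) for v in d["extent"]]) for d in search_frame("fork_gauge",c)])
a=cv2.resize(ims[0][130:230,240:340],None,fx=4,fy=4,interpolation=cv2.INTER_CUBIC)
b=cv2.resize(ims[2],(400,250))
cv2.imwrite("pics/f1.png",np.hstack([a,np.vstack([b,np.zeros((150,400,3),np.uint8)])])[:,:,::-1])
E
```

```text
False
down t 7.42 tcp [0.5049 0.1623 0.0927] Fst [-0.51  0.36 -0.03] M [ 0.08 -0.1   0.02] w 0.0931
soft t 8.17 tcp [0.5046 0.1622 0.092 ] Fst [0.09 0.18 0.89] M [-0.03 -0.08  0.  ] w 0.0499
grip t 8.58 tcp [0.5046 0.1622 0.092 ] Fst [ 0.71 -0.14 -0.73] M [ 0.01 -0.12  0.03] w 0.0499
False
up t 9.53 tcp [0.5044 0.1621 0.1396] Fst [ 0.52 -0.41 -1.39] M [-0.03 -0.12 -0.01] w 0.0494
top t 10.68 tcp [0.5044 0.1621 0.2989] Fst [-0.34  0.46 -2.23] M [-0.01 -0.09  0.01] w 0.0494
[-1.67980642e-02 -1.69767852e-01  1.60901896e+00 -4.44089210e-16
  1.70234155e+00  2.14905609e-01]
front t 11.64 tcp [0.5482 0.0171 0.3001] Fst [ 0.57 -0.79 -1.19] M [ 0.04 -0.05 -0.04] w 0.0495
scene [(0.68, [294, 131, 310, 172])]
top []
wrist [(0.91, [269, 206, 377, 288])]
```

View pics/f1.png

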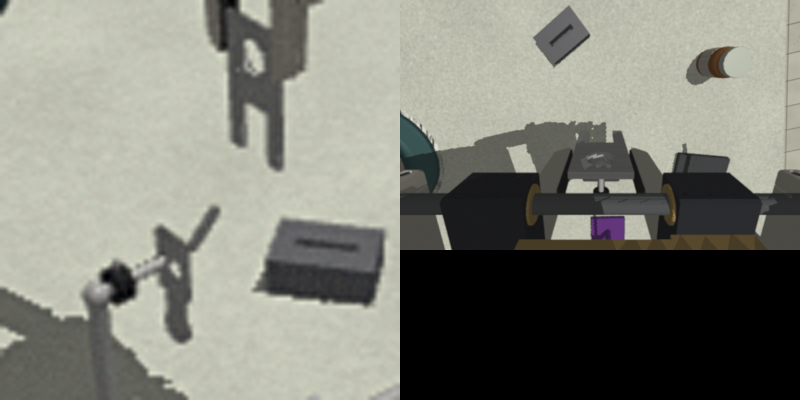

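The fork is held upright and the rack slot is empty (scene crop). The narrow gauge is still in place. Next I thread it with force guards.

```bash
cat >> h.py <<'E'
def hole(x,z,y=0.): return world(ST,(x,y,z+.006))[0]
def Fmean(n=10):
    v=[]
    for _ in range(n): wait(.02); v.append(world([0,0,-ST[2]],get_obs()["contact_force"])[0])
    return np.mean(v,0)
E
python3 - <<'E'
from h import *
i=camera_info("scene"); o=get_obs(); c=o["position"]+[0,0,-.006]
P=[c+world([0,0,ST[2]],(0,y,z))[0] for y in (-.025,.025) for z in (.024,-.076)]
print("pred",proj(i,P).round(0).tolist())
line_to(hole(-.125,.20),.15); wait(.2); print("F0",Fmean().round(2))
for x,z,v in ((-.12,.191,.1),(-.099,.190,.04),(-.078,.168,.03),(-.076,.166,.02)):
    if line_to(hole(x,z),v,stop_force=4): print("STOP",x,z); ob(); break
    print(x,z,Fmean().round(2))
ob()
ims=[snapshot(c) for c in ("scene","wrist")]
a=cv2.resize(ims[0][150:230,230:330],None,fx=4,fy=4,interpolation=cv2.INTER_CUBIC)
b=cv2.resize(ims[1][180:340,220:420],None,fx=2,fy=2,interpolation=cv2.INTER_CUBIC)
cv2.imwrite("pics/g1.png",np.hstack([a,b])[:,:,::-1])
E
```

```text
pred [[297.0, 132.0], [298.0, 165.0], [309.0, 139.0], [310.0, 172.0]]
F0 [ 0.05  0.06 -1.53]
-0.12 0.191 [ 0.01  0.26 -1.51]
-0.099 0.19 [-0.12  0.05 -1.56]
-0.078 0.168 [-0.09  0.13 -1.59]
-0.076 0.166 [-0.05  0.08 -1.45]
 t 16.14 tcp [ 0.5348 -0.0411  0.172 ] Fst [ 0.02  0.81 -0.84] M [-0.01  0.01  0.03] w 0.05
```

View pics/g1.png

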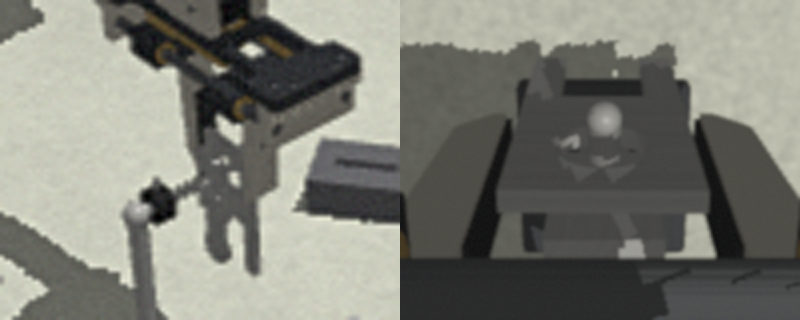

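The hook end shows centred in front of the fork's hole, at about (604,118) in the picture. No contact force is felt, so it is threaded. Next comes the slow push by feel.

```bash
python3 - <<'E'
from h import *
F0=Fmean(20); print("F0",F0.round(2))
x=-.076; hit=False
while x<-.024 and not hit:
    x=min(x+.004,-.024)
    hit=line_to(hole(x,.166),.01,stop_force=4)
    if not hit:
        F=Fmean(5)-F0; print(round(x,3),F.round(2)); hit=F[0]<-3
p=get_obs()["position"]; L=world([0,0,-ST[2]],p-[ST[0],ST[1],0])[0]
for k in range(12):
    F=Fmean(10)-F0; print("press",L.round(4),F.round(2))
    if -F[0]>=5.5: break
    step=.0002 if F[0]<-2.5 else .0005
    L[0]+=step; line_to(world(ST,L)[0],.005,stop_force=6)
    if L[0]>-.02: break
print("hold",(Fmean(25)-F0).round(2)); ob()
np.save("press.npy",np.r_[L,F0])
E
```

```text
F0 [ 0.   -0.1  -1.59]
-0.072 [-0.18  0.28  0.18]
-0.068 [-0.07  0.27 -0.05]
-0.064 [-0.17 -0.16  0.16]
-0.06 [-0.1   0.17  0.19]
-0.056 [-0.46  0.56  0.24]
-0.052 [0.25 0.02 0.3 ]
-0.048 [0.33 0.27 0.3 ]
-0.044 [-0.19  0.19  0.15]
-0.04 [ 0.07  0.35 -0.19]
-0.036 [-0.35 -0.17 -0.07]
-0.032 [0.16 0.09 0.1 ]
press [-0.0314 -0.0002  0.1716] [-2.33  0.79  1.17]
press [-0.0309 -0.0002  0.1716] [-5.67  0.23 -0.9 ]
hold [-5.8   0.33 -0.63]
 t 24.81 tcp [ 0.5241 -0.0845  0.1713] Fst [-5.73  0.08 -2.67] M [ 0.96 -0.39  0.03] w 0.0492
```

The steady press measures 5.8 N with the fork's hole at local x = -31 mm. That puts the collar face near -22 mm, which is within the allowed range. Next I relieve it, lower until the fork seats, and release.

```bash
python3 - <<'E'
from h import *
d=np.load("press.npy"); L,F0=d[:3],d[3:]
print("hold",(Fmean(15)-F0).round(2))
L[0]-=.0006; line_to(world(ST,L)[0],.005); print("eased",(Fmean(15)-F0).round(2))
for k in range(10):
    L[2]-=.0007; s=line_to(world(ST,L)[0],.005,stop_force=3); F=Fmean(15)-F0; print(round(L[2]-.006,4),F.round(2),s)
    if s or F[2]>1.0: break
gripper_to(.060,None); wait(.4); ob("open60"); print((Fmean(15)-F0).round(2))
gripper_to(.080); wait(.2)
ims=[snapshot(c) for c in ("scene","wrist")]
a=cv2.resize(ims[0][150:230,230:330],None,fx=4,fy=4,interpolation=cv2.INTER_CUBIC)
b=cv2.resize(ims[1][180:340,220:420],None,fx=2,fy=2,interpolation=cv2.INTER_CUBIC)
cv2.imwrite("pics/k1.png",np.hstack([a,b])[:,:,::-1])
E
```

```text
hold [-5.81  0.27 -0.86]
eased [-1.24  0.16 -0.49]
0.1649 [-0.35  0.3  -0.22] False
0.1642 [-0.06  0.13  0.08] False
0.1635 [0.11 0.17 0.03] False
0.1628 [-0.01  0.    0.03] False
0.1621 [-0.09 -0.02  0.15] False
0.1614 [ 0.01  0.03 -0.07] False
0.1607 [0.22 0.75 7.22] True
open60 t 30.16 tcp [ 0.524  -0.0844  0.166 ] Fst [-0.15  0.72  0.64] M [-0.04 -0.1   0.02] w 0.0598
[-0.07  0.09  1.39]
```

View pics/k1.png

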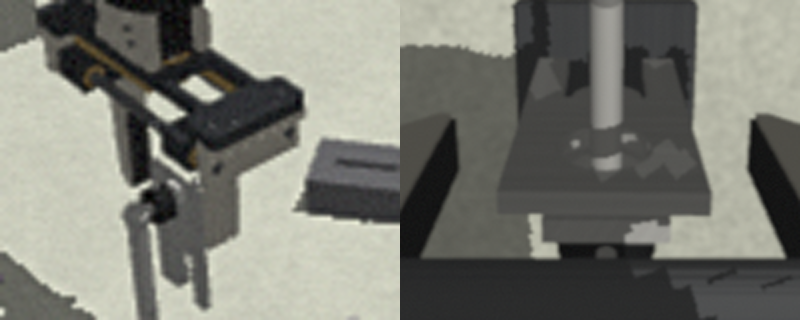

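The fork is released and hangs on the bar, with the narrow gauge directly behind it and the collar behind that, at about (605,195) to (605,250). The fingers are clear. I'll retreat straight up and check.

```bash
python3 - <<'E'
from h import *
gripper_to(.090)
p=get_obs()["position"]; print(line_to([p[0],p[1],.26],.06,stop_force=4)); line_to([p[0],p[1],.34],.15)
b=world(ST,(-.09,0,.34))[0]; line_to(b,.15); wait(1.); ob()
i=camera_info("wrist"); im=snapshot("wrist")
for n in ("fork_gauge","narrow_gauge"): print(n,[(round(d["conf"],2),[int(v) for v in d["extent"]]) for d in search_frame(n,"wrist")])
L=[(-.0305-.003,-.025,.185),(-.0305-.003,.025,.185),(-.0245,-.015,.187),(-.0245,.015,.187),(-.0215,0,.183)]
print("pred fork top front, narrow top, collar",proj(i,world(ST,L)).round(1).tolist())
u=proj(i,world(ST,(-.05,0,.17)))[0].astype(int);x0,y0=u[0]-50,u[1]-60;print("crop",x0,y0)
sc=snapshot("scene")
a=cv2.resize(im[y0:y0+120,x0:x0+100],None,fx=4,fy=4,interpolation=cv2.INTER_CUBIC)
s=cv2.resize(sc[150:270,230:330],None,fx=4,fy=4,interpolation=cv2.INTER_CUBIC)
cv2.imwrite("pics/e1.png",np.hstack([a,s])[:,:,::-1])
E
```

```text
False
 t 35.65 tcp [ 0.538  -0.0275  0.34  ] Fst [ 0.48 -0.57  0.05] M [ 0.02 -0.11  0.  ] w 0.0899
fork_gauge [(0.68, [299, 208, 345, 248])]
narrow_gauge [(0.54, [309, 219, 336, 254]), (0.2, [466, 34, 550, 87])]
pred fork top front, narrow top, collar [[297.3, 241.6], [346.3, 241.7], [307.1, 250.6], [336.5, 250.6], [321.8, 251.6]]
crop 271 161
```

View pics/e1.png

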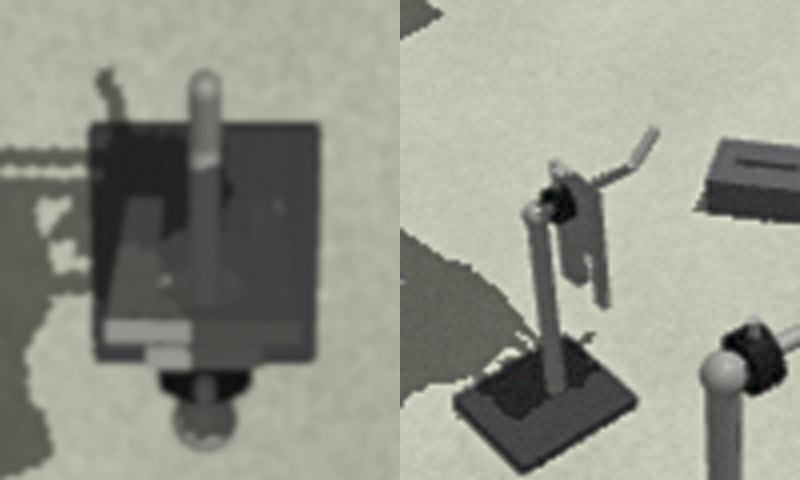

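The top edges of fork (rows 320–347) and narrow gauge (347–369) abut, with the collar right behind. Both hang upright.

```bash
python3 -c "
from cell import *
finish_job(); print(get_obs()['time'])"
```

```text
the job is handed in; nothing more can be done
the job is handed in; nothing more can be done
```

I handed the job in at about 36 s of the 64 s allowed. Both gauges hang on the level part of the small grey stand's hook, with the narrow one against the collar; no verdict was reported.

- **Threading:** I gripped the fork gauge by its narrow sides with 40 N and lifted it out. Its hole went over the hook end with no contact force felt.
- **Pressing:** I slid the narrow gauge back at 10 mm/s until it stopped. The press held at 5.8 N on average for over half a second. The fork hole was then at local x = -31 mm, which puts the collar face near -22 mm.
- **Release:** I eased the press, then lowered the fork until it seated with its hole about 9 mm below the bar axis. That contact read about 7 N briefly, against a 3 N stop setting and the 15 N limit.
- **Last checks:** After I backed away, the pictures show the two plates touching, upright and centred on the bar, with the collar right behind. They appear within a few pixels of where I predicted.
- **What disagreed or was not checked:**
  - My first visual estimate of the collar face was -30 mm. It assumed the wrong rim height; corrected for that, it fits the value found by feel.
  - The sliding friction was too small to tell from the force noise.
  - I did not measure the bottle, beaker and jar again at the end, but the arm stayed away from them and no force guard tripped on the moves away.

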